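Hook the bottle carton forward on the deep shelf

ROBOT

A 6-joint arm with a two-finger parallel gripper is mounted at the origin on a cart in front of the work surface, level with it; the furniture and walls round the work are solid. World frame = base frame: x ahead of the robot, y to its left, z up, the work surface at z = 0. Lengths are in mm, angles in rad, forces in N, time in s.
With the tool pointing down it reaches from about 225 to 725 mm from the base axis. Payload 3.1 kg.
Tool frame: the origin (TCP) lies on the centre line of the jaws, within the pads' length; the fingertips stand 19 mm ahead of it and the grasp point (between the pads) is the TCP; z points along the fingers, y is the direction in which the jaws open and shut (so a half turn about z gives the same grasp; the last joint's range is limited). The gripper opens to 85 mm and grips with 20 to 120 N. Pads are 22 mm wide; open, the fingers measure 114 mm over their backs; the gripper's body (76 mm by 85 mm) begins 54 mm behind the grasp point. The pads swing forward as they close: fully open they stand 13 mm farther back than shut.
Start: joints at [1.195, 0.048, 0.099, 1.622, 0, 1.443], TCP at [128.775, 508.954, 250.312] pointing down, gripper open.
Joint ranges: [-2.91, 2.91], [-0.99, 1.94], [-1.21, 1.42], [-2.12, 2.29], [-1.49, 1.47], [-3.14, 3.14]. Speed limits (rad/s): [2.79, 2.79, 3.14, 3.14, 3.14, 3.14].

INTERFACE

Orientations are given as a rotation vector (axis times angle).
In Python, from rig import r, cams, ticket, regions_of gives the robot as it stands.
- The arm moves only by the shell command python3 -m creep 'ROWS' [OPENING] [FORCE]. ROWS is JSON, a list of rows, each an object of numbers: "dx", "dy", "dz": the shift along the world's x, y, z in units of 30 cm (1.0 is 30 cm); "wx", "wy", "wz": the turn, a rotation vector about the world's x, y, z in units of pi rad (1.0 is pi rad). In form: [{"dx": .., "dy": .., "dz": .., "wx": .., "wy": .., "wz": ..}, ...]. A call has 1 to 20 rows; each row shifts and turns the commanded pose from where the row before left it; what a row does not reach is not made up. A row lasts 1/12 s, in which the tool goes at most 41.7 mm and 7.16 degrees, less where a joint would pass 70% of its speed; a pose out of reach is approached as far as the arm can. A call with a number of a shift or a turn outside -1 to 1 is refused whole. A call with a gripper value outside its range is refused whole. OPENING is the opening, from -1 (shut) to 1 (fully open), so that 0 is half open, set as the call begins (- or left out, the last holds). The fingers move at their own pace and stop on an object; FORCE is the grip in N (left out, the last holds). Time passes only in rows, so rows that do not move let the fingers close. It gives the time, the measured TCP pose, the force and the opening at its end, in the units of the state.
- r.observe(): the state, without advancing time (a new reading comes with each control period).
- cams.snapshot(name): name is "scene" or "top" or "wrist"; returns the picture (400x640x3 uint8, red, green, blue); there is no depth.
- cams.camera_info(name): a dict with "fx", "fy", "cx", "cy" (pixels), "R" (3x3) and "t" (3): a world point X has camera coordinates R X + t; the wrist camera has in their place "tool_from_camera" (4x4, takes a point from camera to tool coordinates, whose origin is the TCP and whose axes are the flange's). Camera axes: x right, y down, z forward; pixel columns grow to the right and rows downward; lengths in mm; the calibration is good to about 2 mm. A picture is of the moment at which its call begins: read the wrist's pose just before it. camera_info takes no time and is no camera call.
- ticket.sign_off(): hands the job in, once; it reports no verdict.
Trained networks look in the newest picture that a camera, given by its name, has taken for a name from the list of things; names that differ only in an ending like _2 or _b are one class to them, and where a whole thing is asked for, a point or a joint stands for the part that bears it (a point fixed in the world has none). Each returns a list of dicts, best first, with "confidence" (0 to 1); they miss things now and then, are a little off and sometimes report something else, mostly with a low value. They report only what shows in the picture. A call takes as long as a camera call.
- regions_of(camera, query): "mask" (400x640 bool, what is visible of it) and "point" ([column, row] in pixels, amid what is visible of it).
The state is a dict: "clock": time; "joints": joint angles; "qvel": joint speeds; "joint_efforts": joint torques, N m; "ee_pos": TCP position; "orientation": TCP orientation; "contact_force": force on the tool from outside, world axes, zero at the start; "torque": the same for the moment, N m; "grip_width": opening from 0.0 (shut) to 1.0 (fully open).
Only numpy, scipy, OpenCV 4.12 (cv2) and the standard library are available. Lean on these libraries where they do the work, as an engineer would, in place of code of your own. Each camera call takes 0.05 s, during which the arm holds its last target.

TASK

Pick up the carton hook by its handle, drop its blade behind the front wall of the carton that holds the two brown stain bottles, and drag that carton straight forward until its front is flush with the front edge of the shelf. Then unhook, and set the hook down standing upright on its foot on the worktop. Move the carton with the hook only, never with the fingers.

Things in the scene. Friction and masses are not known exactly. Their poses are not given: they have to be found in the camera images.
- hook_grip (a point): Middle of the carton hook's handle: black block 50 (x) x 28 (y) mm, top 66 mm up, on a grey foot 120 x 56 x 8 mm (38 mm behind to 82 mm ahead of here); 0.16 kg, stands loose on the worktop. This point is 40 mm above the foot's underside; grasp here from above across the 28 mm. x: along the steel shank (10 mm thick, axis 14 mm above this point) to the down-turned blade; z up.
- hook_blade (a point): Middle of the lower edge of the hook's flat upright blade, 152.5 mm ahead (x) of hook_grip and 32 mm below it; same axes. The blade is 5 mm thick (x) and 40 mm wide (y); the shank's underside is 41 mm above this edge, so that much can drop behind a carton wall.
- bottle_carton: Open thin-walled carton with two loose brown bottles (117 mm tall), 147 (x) x 214 (y) mm, ragged rim 84 to 88 mm up; plain friction. Stands in one shelf lane, narrow end in front; the other carton holds a kit box and a tape roll. Origin: middle of underside. +y points out of the shelf to the robot; front wall at y = 101 to 105 mm, bottles at least 70 mm behind it.
- shelf: White fixed shelf: floor board 440 wide, 360 deep, 20 mm thick, guide strips 12 mm high at the sides and middle (two lanes 189 mm wide centred at y = +98.5 and -98.5 mm). Upper board, 260 to 278 mm above the worktop, covers only x = 160 to 360 mm. Origin: middle of the front edge, at worktop level; x points into the shelf, away from the robot; z up.

How it is judged (in metres and radians):
On the way, in this order (a step that is already met when the one before it is completed fails the run):
1. the hook's blade is inside the bottle carton, within 60 mm behind its front wall and at least 10 mm below its rim (y of hook_blade in the frame of bottle_carton between 0.04 and 0.103 m and x of hook_blade in the frame of bottle_carton between -0.07 and 0.07 m and z of hook_blade in the frame of bottle_carton below 0.074 m), for 0.1 s.
2. with the blade still behind its front wall, the carton's front has come within 15 mm of the shelf's front edge (y of hook_blade in the frame of bottle_carton above 0.04 m and z of hook_blade in the frame of bottle_carton below 0.084 m and x of bottle_carton in the frame of shelf between 0.09 and 0.12 m), for 0.1 s.
At the end, for the whole second after the job is handed in: The bottle carton stands flat in its lane with its front within 15 mm of the shelf's front edge, either way, and square to it within 11 degrees; the hook stands upright on its foot on the worktop, released; all at rest (x of bottle_carton in the frame of shelf between 0.09 and 0.12 m and angle between the y axis of bottle_carton and the x axis of shelf, either way round below 0.2 rad and angle between each of bottle_carton, hook_grip's own z axis and vertical below 0.1 rad and height (world z) of bottle_carton between 0.01 and 0.03 m and linear speed of bottle_carton below 0.02 m/s and height (world z) of hook_grip between 0.03 and 0.05 m); the robot touches nothing.
It fails at once if the fingers or the arm push the bottle carton (over 1 N) (contact force between any of the fingers, the arm and bottle_carton above 1 N).
It also fails if it takes over 64 s, if anything falls off the work surface, if the arm or the gripper's body presses on something with over 40 N, if the wrist force passes 120 N, or if a joint passes its speed limit or range.

## Working session

There is one attempt and no reset: what is moved stays moved. The work goes in short steps, Python scripts to look and compute and a shell command to move; the robot and the scene stay as the last step left them, time stands still between calls to the robot, and variables do not carry over. Pictures are saved under pics/ and viewed, and the job is handed in when it is done.

```bash
mkdir -p pics; ls; python3 - <<'E'
from rig import r,cams,ticket,regions_of
import cv2,numpy as np
print(r.observe())
for n in ["scene","top","wrist"]:
    im=cams.snapshot(n); cv2.imwrite(f"pics/{n}0.png",im[:,:,::-1])
    print(n,cams.camera_info(n))
    for q in ["hook_grip","bottle_carton","shelf"]:
        for d in regions_of(n,q)[:3]:
            m=d["mask"]; ys,xs=np.where(m); print(n,q,round(d["confidence"],2),d["point"],m.sum(),xs.min(),xs.max(),ys.min(),ys.max())
E
```

```text
pics
{'clock': 0.0, 'joints': array([1.19520307e+00, 4.87241618e-02, 9.75982293e-02, 1.62197399e+00,
       4.48772785e-06, 1.44299407e+00]), 'qvel': array([ 0.00114386,  0.0013171 , -0.00096152, -0.00246558,  0.00028877,
        0.00087442]), 'joint_efforts': array([ 4.48536969e-05, -3.38778591e+01,  3.20016682e+01,  2.03401776e-02,
       -2.63806542e-04, -7.29744414e-06]), 'ee_pos': array([128.56993586, 508.44117973, 249.13111256]), 'orientation': array([-0.38816249, -3.11693605,  0.00350206]), 'contact_force': array([0.85340034, 0.01039956, 0.69305168]), 'torque': array([-0.00557097, -0.0066375 ,  0.00730893]), 'grip_width': 1.0023539023411336}
scene {'fx': 469.62273804213726, 'fy': 469.62273804213726, 'cx': 315.53192044450884, 'cy': 201.8007477889451, 'R': array([[ 0.5741744 , -0.81867526, -0.00972544],
       [-0.37508458, -0.25246808, -0.89194811],
       [ 0.72776048,  0.51578163, -0.45203317]]), 't': array([-412.96862727,  231.72044498, 1050.41805362])}
scene hook_grip 0.63 [232.4, 187.4] 707 209 269 175 198
scene bottle_carton 0.57 [440.3, 242.0] 4271 396 502 201 273
scene 
[... 332 characters left out ...]
e-01]]), 't': array([-118.43181925,  571.65864942, 1372.74924924])}
top hook_grip 0.74 [223.1, 217.2] 576 207 250 188 232
top bottle_carton 0.92 [427.5, 213.5] 1585 401 459 186 239
top shelf 0.89 [422.0, 176.9] 15598 326 523 88 269
wrist {'fx': 310.1564571449708, 'fy': 310.1564571449708, 'cx': 322.6724354486918, 'cy': 200.1446989762784, 'tool_from_camera': array([[ 1.02779361e-03, -9.65990759e-01, -2.58574549e-01,
         6.56805121e+01],
       [ 9.99999471e-01,  1.00165509e-03,  2.32828429e-04,
         8.14113019e-01],
       [ 3.40924022e-05, -2.58574651e-01,  9.65991278e-01,
        -1.24395231e+02],
       [ 0.00000000e+00,  0.00000000e+00,  0.00000000e+00,
         1.00000000e+00]])}
```

View pics/scene0.png

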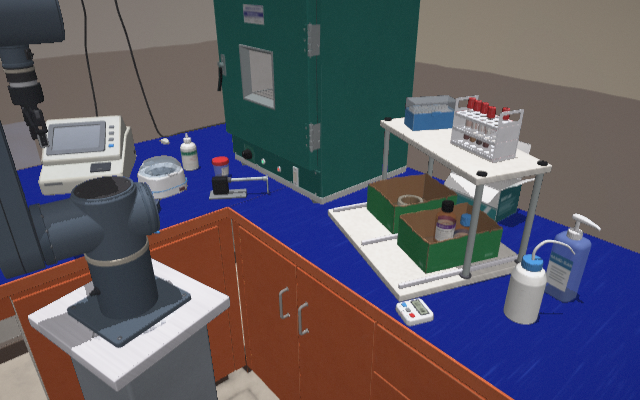

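View pics/top0.png

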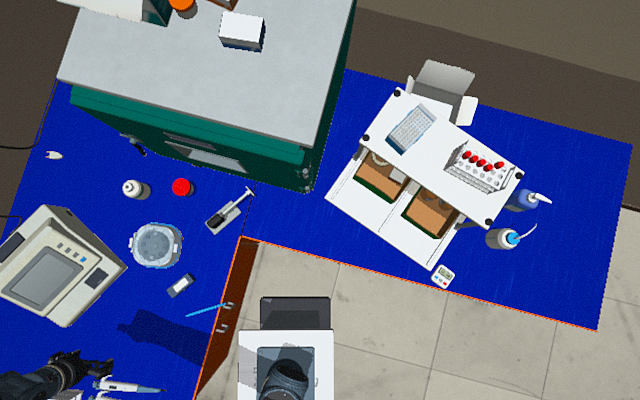

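View pics/wrist0.png

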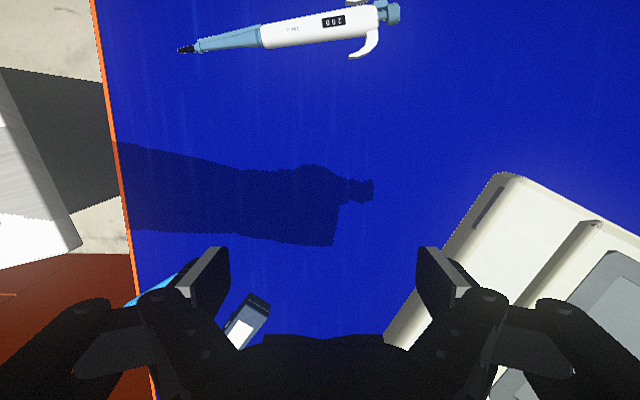

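The scene view shows the hook at (232,187) and the bottle carton in the near lane at (447,235). The top view shows the hook at (223,215) and the carton at (428,213). Next I'll zoom in for precise measurements.

```bash
cat > h.py <<'E'
import numpy as np,cv2
from rig import r,cams,ticket,regions_of
from scipy.spatial.transform import Rotation as Rn
def ray(n,px,z,wp=None):
    c=cams.camera_info(n); d=np.array([(px[0]-c['cx'])/c['fx'],(px[1]-c['cy'])/c['fy'],1.])
    if 'R' in c: R=np.array(c['R']);o=-R.T@c['t'];d=R.T@d
    else:
        p,q=wp;T=np.array(c['tool_from_camera']);W=Rn.from_rotvec(q).as_matrix()
        o=np.array(p)+W@T[:3,3]; d=W@T[:3,:3]@d
    return o+d*(z-o[2])/d[2]
def proj(n,X,wp=None):
    c=cams.camera_info(n)
    if 'R' in c: v=np.array(c['R'])@X+c['t']
    else:
        p,q=wp;T=np.array(c['tool_from_camera']);W=Rn.from_rotvec(q).as_matrix()
        v=T[:3,:3].T@(W.T@(np.array(X)-p)-T[:3,3])
    return np.array([c['fx']*v[0]/v[2]+c['cx'],c['fy']*v[1]/v[2]+c['cy']])
E
python3 - <<'E'
import cv2
a=cv2.imread('pics/top0.png')
cv2.imwrite('pics/t_hook.png',cv2.resize(a[180:240,195:265],None,fx=10,fy=10,interpolation=cv2.INTER_CUBIC))
cv2.imwrite('pics/t_sh.png',cv2.resize(a[140:280,320:480],None,fx=4,fy=4,interpolation=cv2.INTER_CUBIC))
a=cv2.imread('pics/scene0.png')
cv2.imwrite('pics/s_sh.png',cv2.resize(a[170:300,320:520],None,fx=4,fy=4,interpolation=cv2.INTER_CUBIC))
E
```

```text
(no output)
```

View pics/t_hook.png

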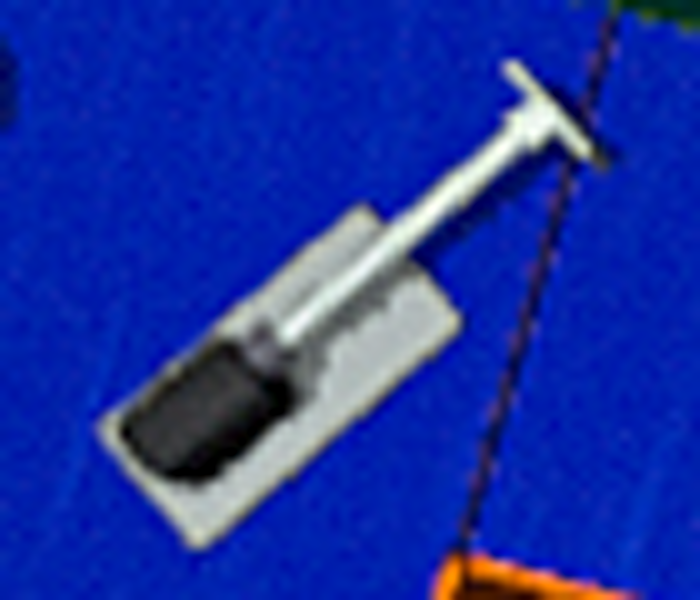

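View pics/t_sh.png

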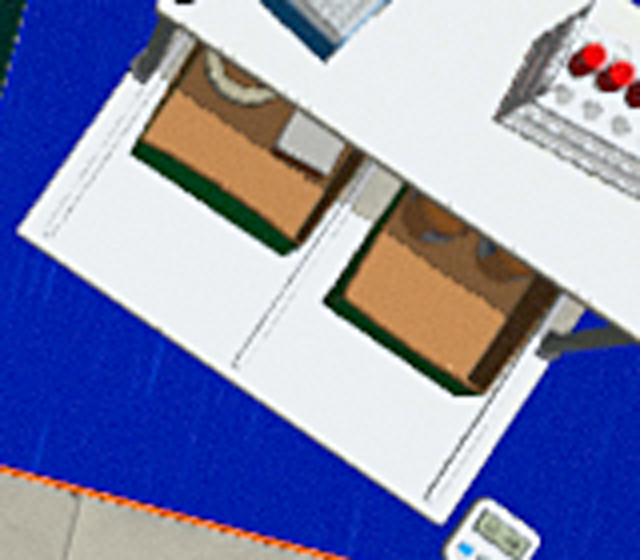

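View pics/s_sh.png

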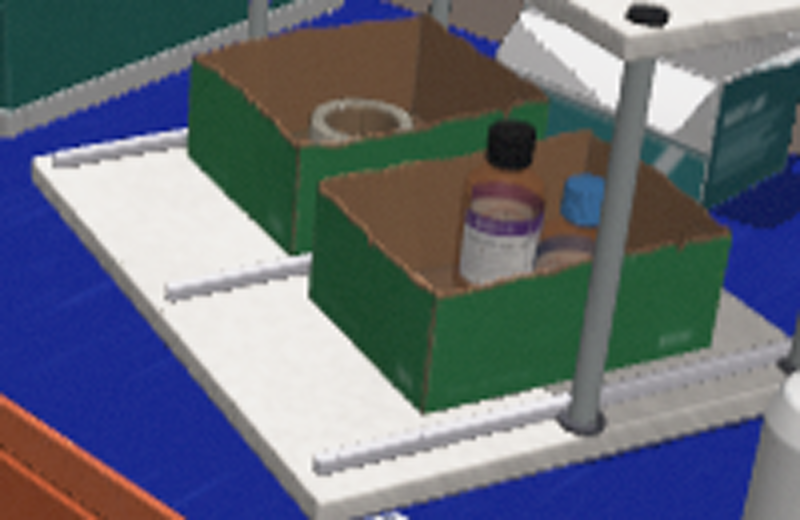

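```bash
python3 - <<'E'
from h import *
np.set_printoptions(precision=1,suppress=True)
c=cams.camera_info('top');print('cam',-np.array(c['R']).T@c['t'])
H=[ray('top',p,8)[:2] for p in [(231.3,200.7),(241,212),(215,235),(205,222.5)]]
print('foot',H)
H=np.array(H); back=(H[2]+H[3])/2; fr=(H[0]+H[1])/2; d=fr-back; L=np.hypot(*d); u=d/L
print('len',L,'w',np.hypot(*(H[0]-H[1])),np.hypot(*(H[2]-H[3])),'yaw',np.degrees(np.arctan2(u[1],u[0])), 'grip',(back+fr)/2-u*22)
# handle top center, blade top
print('handle top',ray('top',(195+20.5,180+41),66)[:2],'blade top',ray('top',(195+55.5,180+11.5),59)[:2])
S=[ray('top',p,20)[:2] for p in [(324.5,198),(430.75,271)]]
v=S[1]-S[0];print('shelf',S,np.hypot(*v)); v/=np.hypot(*v)
o=(S[0]+S[1])/2; n=np.array([-v[1],v[0]]); print('o',o,'x dir',n,np.degrees(np.arctan2(n[1],n[0])))
def sh(p): p=p[:2]-o; return np.array([p@n,p@-v])
for nm,cam,off,sc,pts,z in [('toprim','top',(320,140),4,[(345,290),(475,385),(400,190)],106),('topbase','top',(320,140),4,[(325,300),(462,395)],22),
 ('scrim','scene',(320,170),4,[(320,185),(435,295),(730,237)],106),('scbase','scene',(320,170),4,[(310,297),(425,411)],20),('scshelf','scene',(320,170),4,[(35,165),(318,508)],20),('scpost','scene',(320,170),4,[(582,420)],20)]:
    for p in pts:
        X=ray(cam,(off[0]+p[0]/sc,off[1]+p[1]/sc),z); print(nm,p,X[:2],'shelf frame',sh(X))
E
```

```text
cam [ 436.2  -89.9 1423.7]
foot [array([587.9, 190.8]), array([548.9, 156.9]), array([470.1, 243.9]), array([512.8, 278.9])]
len 116.56047836740832 w 51.72104789029502 55.23289521966354 yaw -48.68044785644293 grip [515.4 234.1]
handle top [514.6 229.6] blade top [613.4 117.7]
shelf [array([ 596.4, -129.9]), array([ 347.8, -489.9])] 437.5518734270897
o [ 472.1 -309.9] x dir [ 0.8 -0.6] -34.625727640973935
toprim (345, 290) [ 539.9 -391. ] shelf frame [101.9 -28.2]
toprim (475, 385) [ 463.5 -494.2] shelf frame [  97.7 -156.5]
toprim (400, 190) [ 621.3 -437.5] shelf frame [195.3 -20.2]
topbase (325, 300) [ 537.9 -392.8] shelf frame [101.3 -30.8]
topbase (462, 395) [ 456.7 -508.6] shelf frame [ 100.3 -172.2]
scrim (320, 185) [ 532.8 -392.9] shelf frame [ 97.2 -33.8]
scrim (435, 295) [ 450.6 -504.8] shelf frame [  93.1 -172.5]
scrim (730, 237) [ 610.7 -624.4] shelf frame [ 292.8 -180. ]
scbase (310, 297) [ 536.6 -390.6] shelf frame [ 99.  -29.7]
scbase (425, 411) [ 459.7 -503.7] shelf frame [  99.9 -166.5]
scshelf (35, 165) [ 589.1 -139.5] shelf frame [ -0.5 206.7]
scshelf (318, 508) [ 341.2 -491.7] shelf frame [  -4.4 -223.9]
scpost (582, 420) [ 503.1 -583.5] shelf frame [ 181.  -207.5]
```

```bash
python3 -m creep '[{"dx":0.08,"dy":-0.058,"wz":-0.012},{"dx":0.08,"dy":-0.058,"wz":-0.012},{"dx":0.08,"dy":-0.058,"wz":-0.012},{"dx":0.08,"dy":-0.058,"wz":-0.012},{"dx":0.08,"dy":-0.058,"wz":-0.012},{"dx":0.08,"dy":-0.058,"wz":-0.012},{"dx":0.08,"dy":-0.058,"wz":-0.012},{"dx":0.08,"dy":-0.058,"wz":-0.012},{"dx":0.08,"dy":-0.058,"wz":-0.012},{"dx":0.08,"dy":-0.058,"wz":-0.012},{"dx":0.08,"dy":-0.058,"wz":-0.012},{"dx":0.08,"dy":-0.058,"wz":-0.012},{"dx":0.08,"dy":-0.058,"wz":-0.012},{"dx":0.08,"dy":-0.058,"wz":-0.012},{"dx":0.08,"dy":-0.058,"wz":-0.012},{"dx":0.08,"dy":-0.058,"wz":-0.012},{},{}]' 1 80
python3 - <<'E'
from h import *
np.set_printoptions(precision=1,suppress=True)
s=r.observe();wp=(s['ee_pos'],s['orientation']);print(s['ee_pos'],s['orientation'])
cv2.imwrite('pics/w1.png',cams.snapshot('wrist')[:,:,::-1])
for q in regions_of('wrist','hook_grip')[:2]: print(q['confidence'],q['point'],q['mask'].sum())
y=np.radians(-49);u=np.array([np.cos(y),np.sin(y),0]);w=np.array([-u[1],u[0],0]);g=np.array([515,232,40.])
for a,b,c in [(-38,28,-32),(82,28,-32),(82,-28,-32),(-38,-28,-32),(152.5,20,14),(152.5,-20,14),(25,14,26),(-25,14,26),(-25,-14,26),(25,-14,26)]:
    print((a,b,c),proj('wrist',g+a*u+b*w+np.array([0,0,c]),wp))
for n,z,p in [('machine',0,(310,190)),('machine',0,(245,175)),('corner',0,(240,238)),('edge',0,(430,285))]: print(n,ray('top',p,z))
E
```

```text
[128.8 509.  250.3] [ 0.4  3.1 -0. ]
(-38, 28, -32) [238.7 445.6]
(82, 28, -32) [201.  491.4]
(82, -28, -32) [170.4 477. ]
(-38, -28, -32) [207.1 429.6]
(152.5, 20, 14) [162.6 551.4]
(152.5, -20, 14) [139.  541.2]
(25, 14, 26) [196.4 511.3]
(-25, 14, 26) [214.  490.2]
(-25, -14, 26) [196.1 481.7]
(25, -14, 26) [178.7 503.2]
machine [626.6 -79.9   0. ]
machine [678.9 146.7   0. ]
corner [460.  160.1   0. ]
edge [ 299.  -491.8    0. ]schema error: expected keys dx, dy, dz, wx, wy, wz
```

View pics/w1.png

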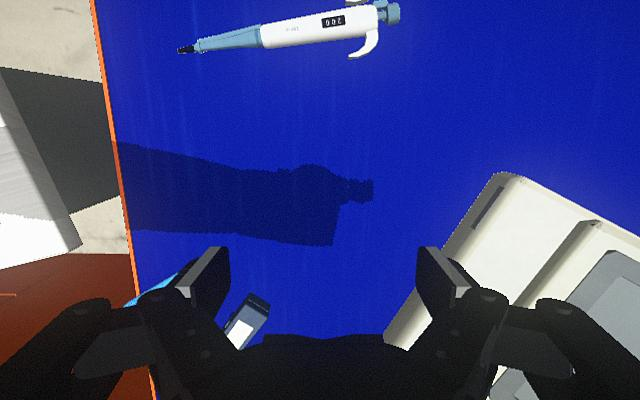

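The call was refused because every key is needed in each row, so the arm hasn't moved. I'll resend it with full rows.

```bash
python3 -m creep '[{"dx":0.08,"dy":-0.058,"dz":0,"wx":0,"wy":0,"wz":-0.012},{"dx":0.08,"dy":-0.058,"dz":0,"wx":0,"wy":0,"wz":-0.012},{"dx":0.08,"dy":-0.058,"dz":0,"wx":0,"wy":0,"wz":-0.012},{"dx":0.08,"dy":-0.058,"dz":0,"wx":0,"wy":0,"wz":-0.012},{"dx":0.08,"dy":-0.058,"dz":0,"wx":0,"wy":0,"wz":-0.012},{"dx":0.08,"dy":-0.058,"dz":0,"wx":0,"wy":0,"wz":-0.012},{"dx":0.08,"dy":-0.058,"dz":0,"wx":0,"wy":0,"wz":-0.012},{"dx":0.08,"dy":-0.058,"dz":0,"wx":0,"wy":0,"wz":-0.012},{"dx":0.08,"dy":-0.058,"dz":0,"wx":0,"wy":0,"wz":-0.012},{"dx":0.08,"dy":-0.058,"dz":0,"wx":0,"wy":0,"wz":-0.012},{"dx":0.08,"dy":-0.058,"dz":0,"wx":0,"wy":0,"wz":-0.012},{"dx":0.08,"dy":-0.058,"dz":0,"wx":0,"wy":0,"wz":-0.012},{"dx":0.08,"dy":-0.058,"dz":0,"wx":0,"wy":0,"wz":-0.012},{"dx":0.08,"dy":-0.058,"dz":0,"wx":0,"wy":0,"wz":-0.012},{"dx":0.08,"dy":-0.058,"dz":0,"wx":0,"wy":0,"wz":-0.012},{"dx":0.08,"dy":-0.058,"dz":0,"wx":0,"wy":0,"wz":-0.012},{"dx":0,"dy":0,"dz":0,"wx":0,"wy":0,"wz":0},{"dx":0,"dy":0,"dz":0,"wx":0,"wy":0,"wz":0}]' 1 80
python3 - <<'E'
from h import *
np.set_printoptions(precision=1,suppress=True)
s=r.observe();wp=(s['ee_pos'],s['orientation']);print(s['clock'],s['ee_pos'],Rn.from_rotvec(s['orientation']).as_matrix()[:,0])
im=cams.snapshot('wrist')[:,:,::-1].copy();cv2.imwrite('pics/w1.png',im)
for q in regions_of('wrist','hook_grip')[:2]: print(q['confidence'],q['point'],q['mask'].sum())
y=np.radians(-49);u=np.array([np.cos(y),np.sin(y),0]);w=np.array([-u[1],u[0],0]);g=np.array([515,232,40.])
for a,b,c in [(-38,28,-32),(82,28,-32),(82,-28,-32),(-38,-28,-32),(152.5,20,14),(152.5,-20,14),(25,14,26),(-25,14,26),(-25,-14,26),(25,-14,26)]:
    p=proj('wrist',g+a*u+b*w+np.array([0,0,c]),wp); cv2.circle(im,tuple(int(round(v)) for v in p),2,(255,0,255),-1)
cv2.imwrite('pics/w1b.png',im)
E
```

```text
clock: 2.2
ee_pos: [513.6, 229.5, 249.8]
orientation: [-1.3, -2.859, 0.001]
contact_force: [-0.5, -0.5, 0.2]
grip_width: 0.996
2.2 [513.6 229.5 249.8] [-0.7  0.8  0. ]
0.57 [325.9, 201.1] 5608
```

View pics/w1b.png

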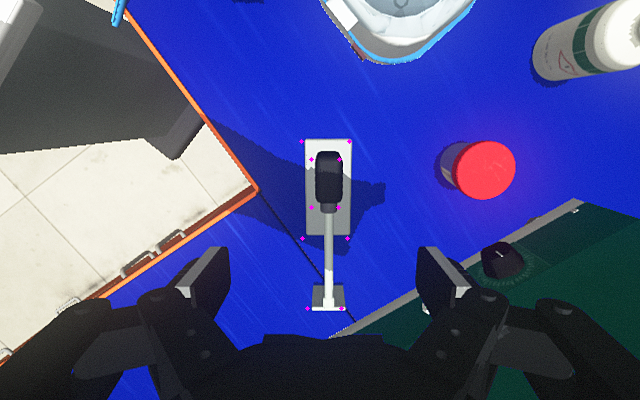

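```bash
python3 - <<'E'
from h import *
np.set_printoptions(precision=3,suppress=True)
im=cv2.imread('pics/w1.png');cv2.imwrite('pics/w1c.png',cv2.resize(im[130:330,280:380],None,fx=3,fy=3,interpolation=cv2.INTER_CUBIC))
E
```

```text
(no output)
```

View pics/w1c.png

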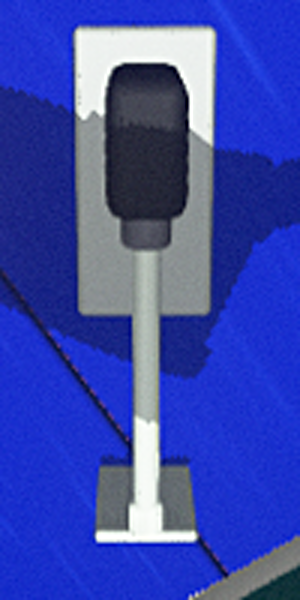

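```bash
python3 - <<'E'
from h import *
from scipy.optimize import least_squares
np.set_printoptions(precision=3,suppress=True)
s=r.observe();wp=(s['ee_pos'],s['orientation'])
P=[((-38,-28,-32),(75,28)),((-38,28,-32),(216,28)),((82,-28,-32),(78,314)),((82,28,-32),(210,314)),((155,-20,19),(95,541)),((155,20,19),(196,541))]
def res(q):
    u=np.array([np.cos(q[2]),np.sin(q[2]),0]);w=np.array([-u[1],u[0],0]);g=np.array([q[0],q[1],40.]);o=[]
    for (a,b,c),px in P:
        o+=list(proj('wrist',g+a*u+b*w+np.array([0,0,c]),wp)-(np.array([280,130])+np.array(px)/3))
    return np.array(o)
f=least_squares(res,[515,232,-.85],x_scale=[10,10,.1]);q=f.x
print(q,np.degrees(q[2]),f.fun)
X=Rn.from_rotvec(s['orientation']).as_matrix(); print('tool',s['ee_pos'],X[:,0],'yaw+180',np.degrees(np.arctan2(-X[1,0],-X[0,0])),X[:,2])
E
```

```text
[515.044 238.599  -0.85 ] -48.67583428430227 [-0.601 -0.621  0.58  -0.622 -0.154  0.772  0.219  0.772 -0.371 -0.017
  0.332 -0.015]
tool [512.29  230.818 250.275] [-0.66   0.752  0.001] yaw+180 -48.73612048068222 [-0.001  0.    -1.   ]
```

```bash
python3 -m creep '[{"dx":0.007,"dy":0.022,"dz":-0.1,"wx":0,"wy":0,"wz":0},{"dx":0,"dy":0,"dz":-0.1,"wx":0,"wy":0,"wz":0},{"dx":0,"dy":0,"dz":-0.1,"wx":0,"wy":0,"wz":0},{"dx":0,"dy":0,"dz":-0.1,"wx":0,"wy":0,"wz":0},{"dx":0,"dy":0,"dz":0,"wx":0,"wy":0,"wz":0},{"dx":0,"dy":0,"dz":0,"wx":0,"wy":0,"wz":0}]'
python3 - <<'E'
from h import *
np.set_printoptions(precision=1,suppress=True)
s=r.observe();wp=(s['ee_pos'],s['orientation']);print(s['clock'],s['ee_pos'])
im=cams.snapshot('wrist')[:,:,::-1].copy();cv2.imwrite('pics/w2.png',im)
y=np.radians(-48.7);u=np.array([np.cos(y),np.sin(y),0]);w=np.array([-u[1],u[0],0]);g=np.array([515,237,40.])
for a,b,c in [(-38,28,-32),(82,28,-32),(82,-28,-32),(-38,-28,-32),(155,20,19),(155,-20,19),(25,14,26),(-25,14,26),(-25,-14,26),(25,-14,26)]:
    p=proj('wrist',g+a*u+b*w+np.array([0,0,c]),wp); cv2.circle(im,tuple(int(round(v)) for v in p),2,(255,0,255),-1);print((a,b,c),p)
cv2.imwrite('pics/w2b.png',im)
E
```

```text
clock: 2.8
ee_pos: [512.2, 237.5, 128.6]
orientation: [-1.292, -2.859, 0.005]
contact_force: [-0.4, 0.9, 1.0]
grip_width: 1.0
2.8 [512.2 237.5 128.6]
(-38, 28, -32) [360.7 157.4]
(82, 28, -32) [356.2 292.8]
(82, -28, -32) [293.1 292.6]
(-38, -28, -32) [289.7 157.2]
(155, 20, 19) [349.7 410.4]
(155, -20, 19) [299.1 410.1]
(25, 14, 26) [346.3 263.8]
(-25, 14, 26) [348.  189.9]
(-25, -14, 26) [302.8 189.8]
(25, -14, 26) [303.9 263.6]
```

View pics/w2b.png

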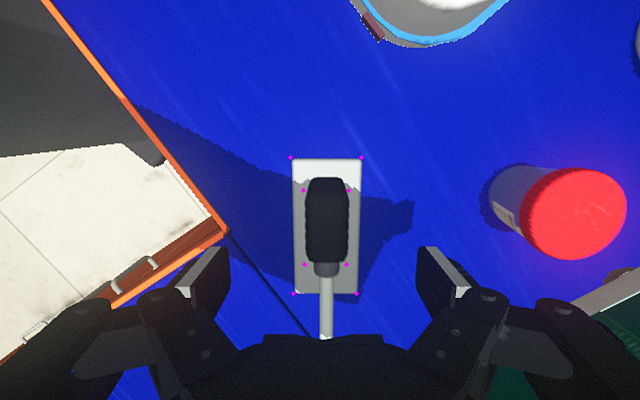

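```bash
python3 -m creep '[{"dx":0.004,"dy":0.003,"dz":-0.1,"wx":0,"wy":0,"wz":0},{"dx":0,"dy":0,"dz":-0.1,"wx":0,"wy":0,"wz":0},{"dx":0,"dy":0,"dz":-0.1,"wx":0,"wy":0,"wz":0},{"dx":0,"dy":0,"dz":0,"wx":0,"wy":0,"wz":0}]'
python3 -m creep '[{"dx":0,"dy":0,"dz":0,"wx":0,"wy":0,"wz":0},{"dx":0,"dy":0,"dz":0,"wx":0,"wy":0,"wz":0},{"dx":0,"dy":0,"dz":0,"wx":0,"wy":0,"wz":0},{"dx":0,"dy":0,"dz":0,"wx":0,"wy":0,"wz":0},{"dx":0,"dy":0,"dz":0,"wx":0,"wy":0,"wz":0},{"dx":0,"dy":0,"dz":0,"wx":0,"wy":0,"wz":0},{"dx":0,"dy":0,"dz":0,"wx":0,"wy":0,"wz":0},{"dx":0,"dy":0,"dz":0,"wx":0,"wy":0,"wz":0},{"dx":0,"dy":0,"dz":0,"wx":0,"wy":0,"wz":0},{"dx":0,"dy":0,"dz":0,"wx":0,"wy":0,"wz":0}]' -1 80
```

```text
clock: 3.18
ee_pos: [513.5, 237.6, 37.2]
orientation: [-1.294, -2.858, 0.006]
contact_force: [-1.7, -0.7, -1.0]
grip_width: 0.997
clock: 4.02
ee_pos: [518.1, 238.7, 43.2]
orientation: [1.295, 2.858, 0.006]
contact_force: [-0.7, 0.5, 5.9]
grip_width: 0.315
```

```bash
python3 -m creep '[{"dx":0,"dy":0,"dz":0.05,"wx":0,"wy":0,"wz":0},{"dx":0,"dy":0,"dz":0.1,"wx":0,"wy":0,"wz":0},{"dx":0,"dy":0,"dz":0.1,"wx":0,"wy":0,"wz":0},{"dx":0,"dy":0,"dz":0.1,"wx":0,"wy":0,"wz":0},{"dx":0,"dy":0,"dz":0.1,"wx":0,"wy":0,"wz":0},{"dx":0,"dy":0,"dz":0.08,"wx":0,"wy":0,"wz":0},{"dx":-0.042,"dy":-0.1,"dz":0,"wx":0,"wy":0,"wz":0},{"dx":-0.042,"dy":-0.1,"dz":0,"wx":0,"wy":0,"wz":0},{"dx":-0.042,"dy":-0.1,"dz":0,"wx":0,"wy":0,"wz":0},{"dx":-0.042,"dy":-0.1,"dz":0,"wx":0,"wy":0,"wz":0},{"dx":-0.042,"dy":-0.1,"dz":0,"wx":0,"wy":0,"wz":0},{"dx":-0.042,"dy":-0.1,"dz":0,"wx":0,"wy":0,"wz":0},{"dx":-0.042,"dy":-0.1,"dz":0,"wx":0,"wy":0,"wz":0},{"dx":-0.042,"dy":-0.1,"dz":0,"wx":0,"wy":0,"wz":0}]'
python3 -m creep '[{"dx":-0.016,"dy":-0.098,"dz":0,"wx":0,"wy":0,"wz":0.0065},{"dx":-0.016,"dy":-0.098,"dz":0,"wx":0,"wy":0,"wz":0.0065},{"dx":-0.016,"dy":-0.098,"dz":0,"wx":0,"wy":0,"wz":0.0065},{"dx":-0.016,"dy":-0.098,"dz":0,"wx":0,"wy":0,"wz":0.0065},{"dx":-0.016,"dy":-0.098,"dz":0,"wx":0,"wy":0,"wz":0.0065},{"dx":-0.016,"dy":-0.098,"dz":0,"wx":0,"wy":0,"wz":0.0065},{"dx":-0.016,"dy":-0.098,"dz":0,"wx":0,"wy":0,"wz":0.0065},{"dx":-0.016,"dy":-0.098,"dz":0,"wx":0,"wy":0,"wz":0.0065},{"dx":-0.016,"dy":-0.098,"dz":0,"wx":0,"wy":0,"wz":0.0065},{"dx":-0.016,"dy":-0.098,"dz":0,"wx":0,"wy":0,"wz":0.0065},{"dx":-0.016,"dy":-0.098,"dz":0,"wx":0,"wy":0,"wz":0.0065},{"dx":-0.016,"dy":-0.098,"dz":0,"wx":0,"wy":0,"wz":0.0065},{"dx":0,"dy":0,"dz":0,"wx":0,"wy":0,"wz":0},{"dx":0,"dy":0,"dz":0,"wx":0,"wy":0,"wz":0},{"dx":0,"dy":0,"dz":0,"wx":0,"wy":0,"wz":0}]'
python3 - <<'E'
from h import *
np.set_printoptions(precision=1,suppress=True)
s=r.observe();wp=(s['ee_pos'],s['orientation']);X=Rn.from_rotvec(s['orientation']).as_matrix();print(s['clock'],s['ee_pos'],np.degrees(np.arctan2(-X[1,0],-X[0,0])))
for n in ['wrist','scene','top']: cv2.imwrite(f'pics/{n}3.png',cams.snapshot(n)[:,:,::-1])
E
```

```text
clock: 5.18
ee_pos: [414.2, -3.0, 199.3]
orientation: [1.296, 2.862, 0.0]
contact_force: [0.6, -0.9, -1.2]
grip_width: 0.319
clock: 6.43
ee_pos: [357.4, -354.2, 199.0]
orientation: [-0.938, -2.997, -0.002]
contact_force: [-0.5, 1.0, -1.7]
grip_width: 0.32
6.4333 [ 357.4 -354.2  199. ] -34.752367521330434
```

View pics/wrist3.png

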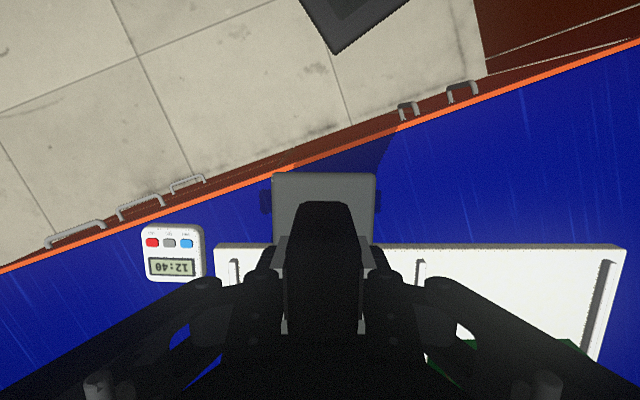

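View pics/scene3.png

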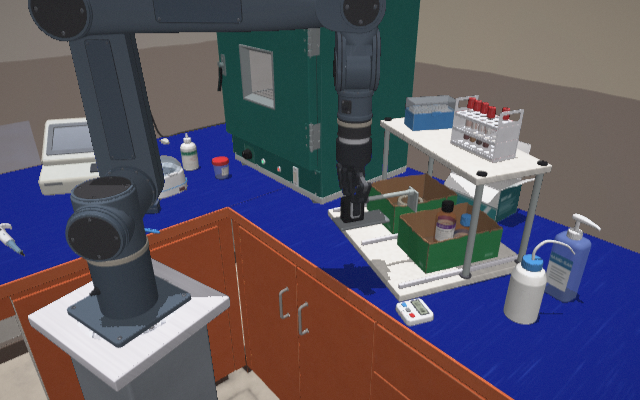

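View pics/top3.png

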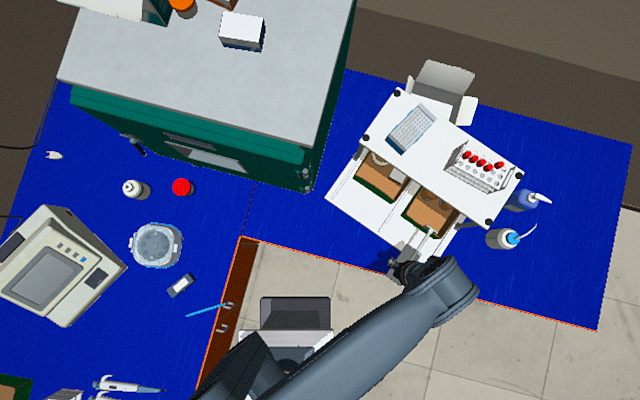

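```bash
python3 - <<'E'
from h import *
np.set_printoptions(precision=1,suppress=True)
wp=(np.array([356,-353,199.]),r.observe()['orientation'])
A=ray('wrist',(215,248),20,wp)[:2];B=ray('wrist',(627,247),20,wp)[:2]
print(A,B,np.hypot(*(A-B)),'mid',(A+B)/2); v=(A-B)/np.hypot(*(A-B)); n=np.array([-v[1],v[0]]);print('yaw',np.degrees(np.arctan2(n[1],n[0])))
a=cv2.imread('pics/top3.png');cv2.imwrite('pics/t3.png',cv2.resize(a[180:280,370:480],None,fx=6,fy=6,interpolation=cv2.INTER_CUBIC))
a=cv2.imread('pics/scene3.png');cv2.imwrite('pics/s3.png',cv2.resize(a[150:300,325:525],None,fx=4,fy=4,interpolation=cv2.INTER_CUBIC))
g=wp[0];y=np.radians(-34.7);u=np.array([np.cos(y),np.sin(y),0]);w=np.array([-u[1],u[0],0])
for b in(-20,20):
  for c in (19,-32): X=g+155*u+b*w+np.array([0,0,c]);print(b,c,'top crop',(proj('top',X)-[370,180])*6,'scene crop',(proj('scene',X)-[325,150])*4)
E
```

```text
[ 347.5 -484.3] [ 593.5 -125.6] 435.0030856947993 mid [ 470.5 -305. ]
yaw -34.44347351670665
-20 19 top crop [407.5 315.3] scene crop [371.1 164.2]
-20 -32 top crop [377.3 318.2] scene crop [363.3 244.1]
20 19 top crop [339.6 268.8] scene crop [334.8 136.6]
20 -32 top crop [312.1 273.6] scene crop [327.9 214.6]
```

View pics/t3.png

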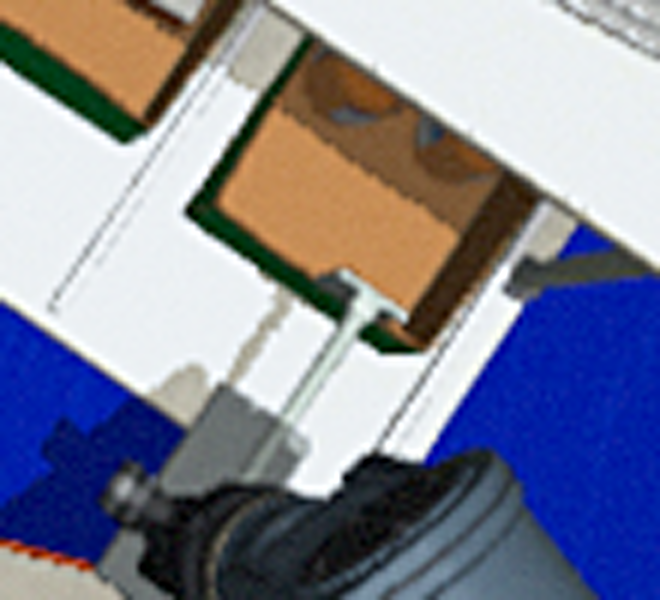

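View pics/s3.png

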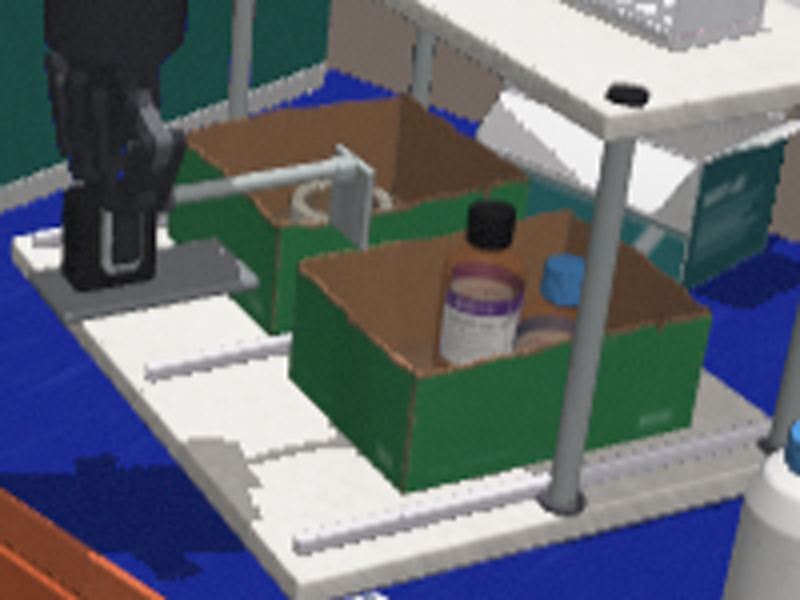

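```bash
python3 -m creep '[{"dx":0.058,"dy":-0.04,"dz":0,"wx":0,"wy":0,"wz":0},{"dx":0.057,"dy":-0.04,"dz":0,"wx":0,"wy":0,"wz":0},{"dx":0,"dy":0,"dz":-0.08,"wx":0,"wy":0,"wz":0},{"dx":0,"dy":0,"dz":-0.08,"wx":0,"wy":0,"wz":0},{"dx":0,"dy":0,"dz":0,"wx":0,"wy":0,"wz":0},{"dx":0,"dy":0,"dz":0,"wx":0,"wy":0,"wz":0}]'
python3 - <<'E'
from h import *
a=cams.snapshot('top')[:,:,::-1];b=cams.snapshot('scene')[:,:,::-1]
a=cv2.resize(a[180:280,370:480],(396,360),interpolation=cv2.INTER_CUBIC);b=cv2.resize(b[170:280,345:455],(360,360),interpolation=cv2.INTER_CUBIC)
cv2.imwrite('pics/c4.png',np.hstack([a,b]))
E
```

```text
clock: 7.08
ee_pos: [391.5, -376.7, 149.7]
orientation: [-0.934, -2.995, -0.004]
contact_force: [-0.2, 0.0, -0.8]
grip_width: 0.316
```

View pics/c4.png

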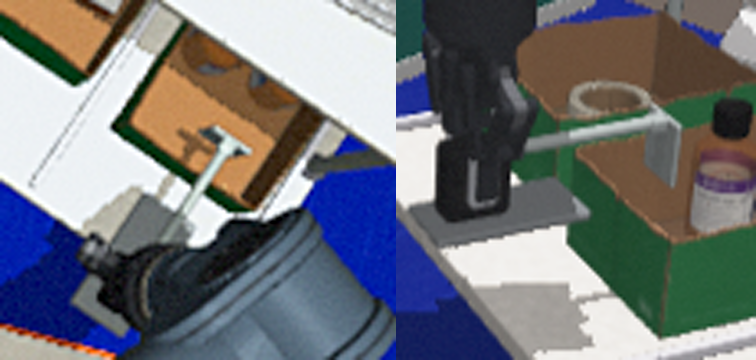

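The top view at (225,140) and the scene view both show the blade behind the front wall and clear of the bottles. Now I'll lower it.

```bash
python3 -m creep '[{"dx":0,"dy":0,"dz":-0.051,"wx":0,"wy":0,"wz":0},{"dx":0,"dy":0,"dz":-0.051,"wx":0,"wy":0,"wz":0},{"dx":0,"dy":0,"dz":-0.05,"wx":0,"wy":0,"wz":0},{"dx":0,"dy":0,"dz":0,"wx":0,"wy":0,"wz":0},{"dx":0,"dy":0,"dz":0,"wx":0,"wy":0,"wz":0},{"dx":0,"dy":0,"dz":0,"wx":0,"wy":0,"wz":0}]'
python3 - <<'E'
from h import *
a=cams.snapshot('top')[:,:,::-1];b=cams.snapshot('scene')[:,:,::-1]
a=cv2.resize(a[180:280,370:480],(396,360),interpolation=cv2.INTER_CUBIC);b=cv2.resize(b[180:290,345:455],(360,360),interpolation=cv2.INTER_CUBIC)
cv2.imwrite('pics/c5.png',np.hstack([a,b]))
E
```

```text
clock: 7.68
ee_pos: [392.9, -379.6, 107.9]
orientation: [0.936, 2.996, -0.003]
contact_force: [-0.1, -0.4, -2.0]
grip_width: 0.32
```

View pics/c5.png

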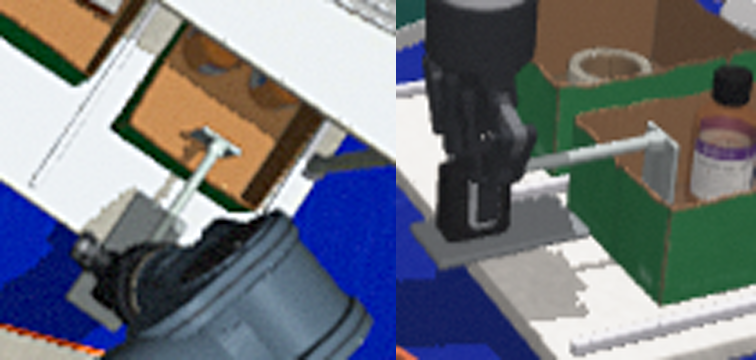

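```bash
python3 -m creep '[{"dx":-0.02,"dy":0.0138,"dz":0,"wx":0,"wy":0,"wz":0},{"dx":-0.02,"dy":0.0138,"dz":0,"wx":0,"wy":0,"wz":0},{"dx":-0.01,"dy":0.0069,"dz":0,"wx":0,"wy":0,"wz":0},{"dx":-0.01,"dy":0.0069,"dz":0,"wx":0,"wy":0,"wz":0},{"dx":-0.014,"dy":0.0097,"dz":0,"wx":0,"wy":0,"wz":0},{"dx":-0.014,"dy":0.0097,"dz":0,"wx":0,"wy":0,"wz":0},{"dx":-0.014,"dy":0.0097,"dz":0,"wx":0,"wy":0,"wz":0},{"dx":-0.014,"dy":0.0097,"dz":0,"wx":0,"wy":0,"wz":0},{"dx":-0.014,"dy":0.0097,"dz":0,"wx":0,"wy":0,"wz":0},{"dx":-0.01,"dy":0.0069,"dz":0,"wx":0,"wy":0,"wz":0},{"dx":0,"dy":0,"dz":0,"wx":0,"wy":0,"wz":0}]'
python3 - <<'E'
from h import *
a=cams.snapshot('top')[:,:,::-1];b=cams.snapshot('scene')[:,:,::-1]
a=cv2.resize(a[180:280,370:480],(396,360),interpolation=cv2.INTER_CUBIC);b=cv2.resize(b[180:290,345:455],(360,360),interpolation=cv2.INTER_CUBIC)
cv2.imwrite('pics/c6.png',np.hstack([a,b]))
E
```

```text
clock: 8.7
ee_pos: [349.5, -349.2, 105.9]
orientation: [-0.938, -2.998, -0.0]
contact_force: [1.2, -0.2, -0.6]
grip_width: 0.316
```

View pics/c6.png

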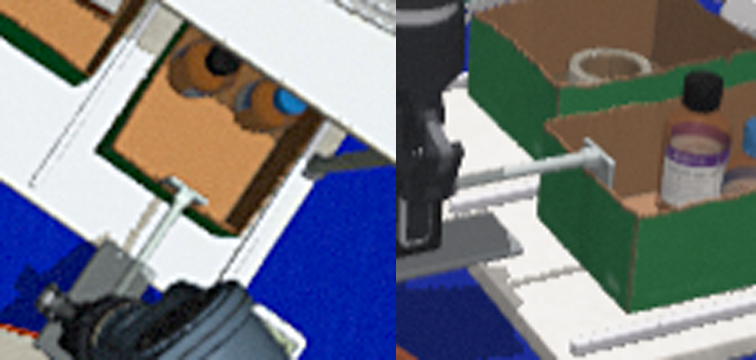

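```bash
cat >> h.py <<'E'
o=np.array([472.1,-309.9]);yw=np.radians(-34.6);nn=np.array([np.cos(yw),np.sin(yw)]);ll=np.array([-nn[1],nn[0]])
def sh(p): p=np.asarray(p)[:2]-o; return np.array([p@nn,p@ll])
E
python3 - <<'E'
from h import *
np.set_printoptions(precision=1,suppress=True)
for p in [(100,152),(222,237)]: print('base',sh(ray('top',(370+p[0]/3.6,180+p[1]/3.6),22)))
for p in [(540,212),(632,308)]: print('scbase',sh(ray('scene',(345+(p[0]-396)/3.273,180+p[1]/3.273),20)))
s=r.observe();print(s['contact_force'],'blade',sh(s['ee_pos'])[0]+152.5, sh(s['ee_pos'])[1])
E
```

```text
base [ 73.8 -34.7]
base [  72.5 -174.5]
scbase [ 77. -24.]
scbase [  76.8 -163.5]
[ 0.6 -0.2 -1.2] blade 73.94037748858784 -101.9814798423314
```

```bash
python3 -m creep '[{"dx":-0.01,"dy":0.0069,"dz":0,"wx":0,"wy":0,"wz":0},{"dx":-0.014,"dy":0.0097,"dz":0,"wx":0,"wy":0,"wz":0},{"dx":-0.014,"dy":0.0097,"dz":0,"wx":0,"wy":0,"wz":0},{"dx":-0.014,"dy":0.0097,"dz":0,"wx":0,"wy":0,"wz":0},{"dx":-0.014,"dy":0.0097,"dz":0,"wx":0,"wy":0,"wz":0},{"dx":-0.014,"dy":0.0097,"dz":0,"wx":0,"wy":0,"wz":0},{"dx":-0.014,"dy":0.0097,"dz":0,"wx":0,"wy":0,"wz":0},{"dx":-0.014,"dy":0.0097,"dz":0,"wx":0,"wy":0,"wz":0},{"dx":-0.014,"dy":0.0097,"dz":0,"wx":0,"wy":0,"wz":0},{"dx":-0.014,"dy":0.0097,"dz":0,"wx":0,"wy":0,"wz":0},{"dx":-0.014,"dy":0.0097,"dz":0,"wx":0,"wy":0,"wz":0},{"dx":-0.01,"dy":0.0069,"dz":0,"wx":0,"wy":0,"wz":0},{"dx":0,"dy":0,"dz":0,"wx":0,"wy":0,"wz":0},{"dx":0,"dy":0,"dz":0,"wx":0,"wy":0,"wz":0}]'
python3 - <<'E'
from h import *
s=r.observe();print('blade',sh(s['ee_pos'])[0]+152.5, sh(s['ee_pos'])[1])
a=cams.snapshot('top')[:,:,::-1];b=cams.snapshot('scene')[:,:,::-1]
cv2.imwrite('pics/top7.png',a);cv2.imwrite('pics/scene7.png',b)
cv2.imwrite('pics/t7.png',cv2.resize(a[180:280,370:480],None,fx=6,fy=6,interpolation=cv2.INTER_CUBIC));cv2.imwrite('pics/s7.png',cv2.resize(b[180:310,325:485],None,fx=4,fy=4,interpolation=cv2.INTER_CUBIC))
E
```

```text
clock: 9.97
ee_pos: [301.4, -315.8, 105.6]
orientation: [-0.937, -2.997, -0.001]
contact_force: [0.4, 0.7, -1.9]
grip_width: 0.32
blade 15.34612658014467 -101.83423212483844
```

View pics/t7.png

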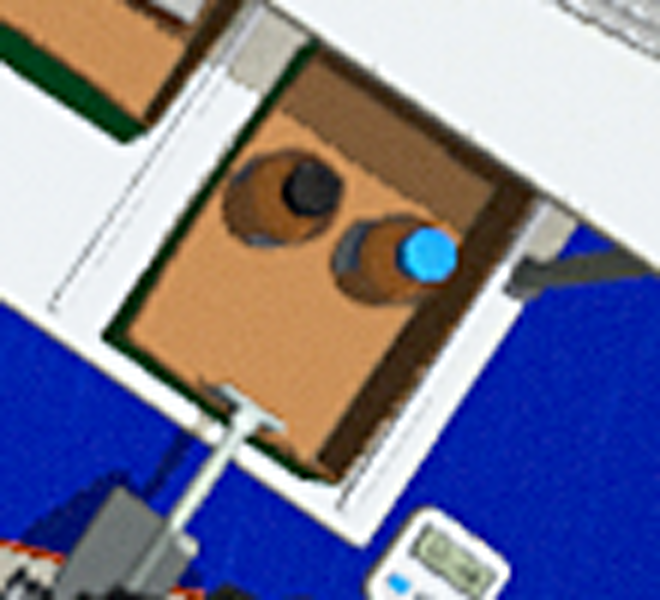

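View pics/s7.png

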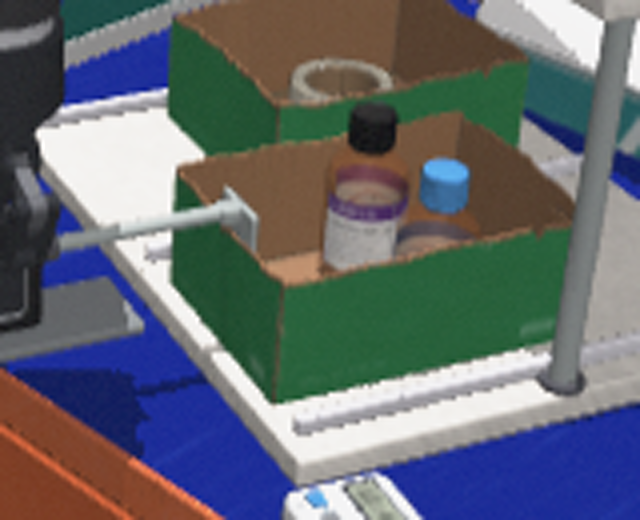

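```bash
python3 - <<'E'
from h import *
np.set_printoptions(precision=1,suppress=True)
f=lambda p:ray('top',(370+p[0]/6,180+p[1]/6),20)[:2]
g=lambda p:ray('scene',(325+p[0]/4,180+p[1]/4),20)[:2]
for F,e,c in [(f,[(0,300),(365,545)],[(105,337),(305,477)]),(g,[(38,165),(302,478)],[(174,287),(277,402)])]:
    A,B=F(e[0]),F(e[1]);d=(B-A)/np.hypot(*(B-A));n=np.array([-d[1],d[0]])
    for p in c: print((F(p)-A)@n, sh(F(p)))
E
```

```text
15.896271779988066 [ 14.4 -32.3]
13.114219350256192 [  13.1 -169.7]
19.65964575584418 [ 12.4 -34.7]
21.102104824970667 [  14.2 -166.3]
```

```bash
python3 -m creep '[{"dx":-0.009,"dy":0.0062,"dz":0,"wx":0,"wy":0,"wz":0},{"dx":-0.01,"dy":0.0069,"dz":0,"wx":0,"wy":0,"wz":0},{"dx":-0.01,"dy":0.0069,"dz":0,"wx":0,"wy":0,"wz":0},{"dx":-0.01,"dy":0.0069,"dz":0,"wx":0,"wy":0,"wz":0},{"dx":0,"dy":0,"dz":0,"wx":0,"wy":0,"wz":0},{"dx":0,"dy":0,"dz":0,"wx":0,"wy":0,"wz":0},{"dx":0,"dy":0,"dz":0,"wx":0,"wy":0,"wz":0}]'
python3 - <<'E'
from h import *
s=r.observe();print('blade',sh(s['ee_pos'])[0]+152.5, sh(s['ee_pos'])[1])
a=cams.snapshot('top')[:,:,::-1];b=cams.snapshot('scene')[:,:,::-1]
cv2.imwrite('pics/top8.png',a);cv2.imwrite('pics/scene8.png',b)
cv2.imwrite('pics/t8.png',cv2.resize(a[180:280,370:480],None,fx=6,fy=6,interpolation=cv2.INTER_CUBIC));cv2.imwrite('pics/s8.png',cv2.resize(b[180:310,325:485],None,fx=4,fy=4,interpolation=cv2.INTER_CUBIC))
E
```

```text
clock: 10.65
ee_pos: [289.9, -308.0, 105.6]
orientation: [-0.937, -2.997, -0.001]
contact_force: [-0.1, -0.5, -2.3]
grip_width: 0.318
blade 1.4679922990955845 -101.85023474293139
```

View pics/t8.png

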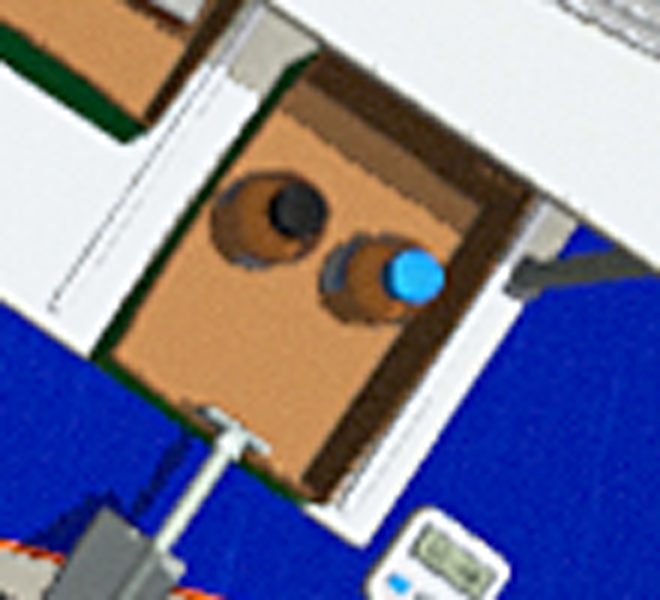

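View pics/s8.png

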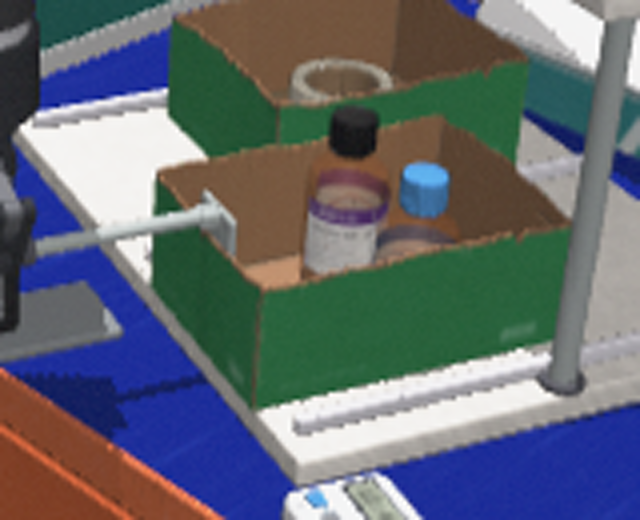

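```bash
python3 -m creep '[{"dx":0.014,"dy":-0.0095,"dz":0,"wx":0,"wy":0,"wz":0},{"dx":0.014,"dy":-0.0095,"dz":0,"wx":0,"wy":0,"wz":0},{"dx":0,"dy":0,"dz":0,"wx":0,"wy":0,"wz":0},{"dx":0,"dy":0,"dz":0.05,"wx":0,"wy":0,"wz":0},{"dx":0,"dy":0,"dz":0.07,"wx":0,"wy":0,"wz":0},{"dx":0,"dy":0,"dz":0.1,"wx":0,"wy":0,"wz":0},{"dx":0,"dy":0,"dz":0.1,"wx":0,"wy":0,"wz":0},{"dx":0,"dy":0,"dz":0,"wx":0,"wy":0,"wz":0}]'
python3 - <<'E'
from h import *
s=r.observe();print(s['ee_pos'])
a=cams.snapshot('top')[:,:,::-1];b=cams.snapshot('scene')[:,:,::-1]
a=cv2.resize(a[180:280,370:480],(396,360),interpolation=cv2.INTER_CUBIC);b=cv2.resize(b[170:310,325:465],(360,360),interpolation=cv2.INTER_CUBIC)
cv2.imwrite('pics/c9.png',np.hstack([a,b]))
E
```

```text
clock: 11.42
ee_pos: [300.9, -317.0, 208.4]
orientation: [0.934, 2.99, -0.011]
contact_force: [0.4, -1.1, 0.5]
grip_width: 0.319
[ 300.94920339 -316.95658983  208.39358245]
```

View pics/c9.png

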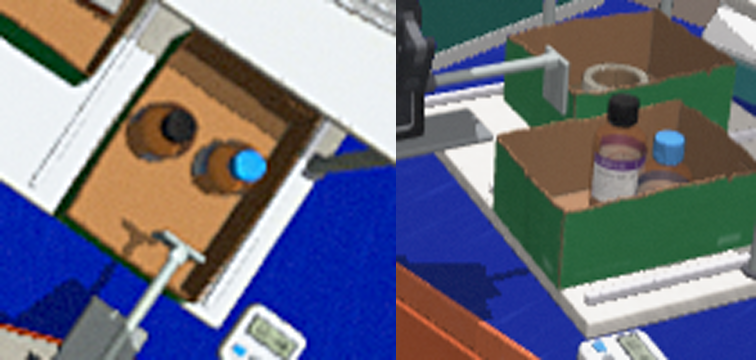

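The hook has come free, and the carton is flush with its bottles upright. Next I'll carry the hook back.

```bash
python3 -m creep '[{"dx":0.035,"dy":0.095,"dz":0,"wx":0,"wy":0,"wz":-0.0071},{"dx":0.035,"dy":0.095,"dz":0,"wx":0,"wy":0,"wz":-0.0071},{"dx":0.035,"dy":0.095,"dz":0,"wx":0,"wy":0,"wz":-0.0071},{"dx":0.035,"dy":0.095,"dz":0,"wx":0,"wy":0,"wz":-0.0071},{"dx":0.035,"dy":0.095,"dz":0,"wx":0,"wy":0,"wz":-0.0071},{"dx":0.035,"dy":0.095,"dz":0,"wx":0,"wy":0,"wz":-0.0071},{"dx":0.035,"dy":0.095,"dz":0,"wx":0,"wy":0,"wz":-0.0071},{"dx":0.035,"dy":0.095,"dz":0,"wx":0,"wy":0,"wz":-0.0071},{"dx":0.035,"dy":0.095,"dz":0,"wx":0,"wy":0,"wz":-0.0071},{"dx":0.035,"dy":0.095,"dz":0,"wx":0,"wy":0,"wz":-0.0071},{"dx":0.035,"dy":0.095,"dz":0,"wx":0,"wy":0,"wz":-0.0071},{"dx":0,"dy":0,"dz":0,"wx":0,"wy":0,"wz":0}]'
python3 -m creep '[{"dx":0.042,"dy":0.099,"dz":0,"wx":0,"wy":0,"wz":0},{"dx":0.042,"dy":0.099,"dz":0,"wx":0,"wy":0,"wz":0},{"dx":0.042,"dy":0.099,"dz":0,"wx":0,"wy":0,"wz":0},{"dx":0.042,"dy":0.099,"dz":0,"wx":0,"wy":0,"wz":0},{"dx":0.042,"dy":0.099,"dz":0,"wx":0,"wy":0,"wz":0},{"dx":0.042,"dy":0.099,"dz":0,"wx":0,"wy":0,"wz":0},{"dx":0.042,"dy":0.099,"dz":0,"wx":0,"wy":0,"wz":0},{"dx":0.042,"dy":0.099,"dz":0,"wx":0,"wy":0,"wz":0},{"dx":0,"dy":0,"dz":0,"wx":0,"wy":0,"wz":0},{"dx":0,"dy":0,"dz":-0.1,"wx":0,"wy":0,"wz":0},{"dx":0,"dy":0,"dz":-0.1,"wx":0,"wy":0,"wz":0},{"dx":0,"dy":0,"dz":-0.1,"wx":0,"wy":0,"wz":0},{"dx":0,"dy":0,"dz":-0.1,"wx":0,"wy":0,"wz":0},{"dx":0,"dy":0,"dz":0,"wx":0,"wy":0,"wz":0},{"dx":0,"dy":0,"dz":0,"wx":0,"wy":0,"wz":0}]'
python3 - <<'E'
from h import *
s=r.observe();print(s['ee_pos'])
a=cams.snapshot('top')[:,:,::-1];b=cams.snapshot('scene')[:,:,::-1]
a=cv2.resize(a[170:270,180:290],(396,360),interpolation=cv2.INTER_CUBIC);b=cv2.resize(b[130:230,180:280],(360,360),interpolation=cv2.INTER_CUBIC)
cv2.imwrite('pics/c10.png',np.hstack([a,b]))
E
```

```text
clock: 12.52
ee_pos: [414.4, 4.0, 199.5]
orientation: [-1.287, -2.861, -0.004]
contact_force: [-0.7, 0.1, -0.4]
grip_width: 0.321
clock: 13.77
ee_pos: [512.0, 235.3, 78.0]
orientation: [-1.295, -2.855, 0.009]
contact_force: [0.3, -0.6, -0.7]
grip_width: 0.32
[511.97986184 235.31008988  77.99754476]
```

View pics/c10.png

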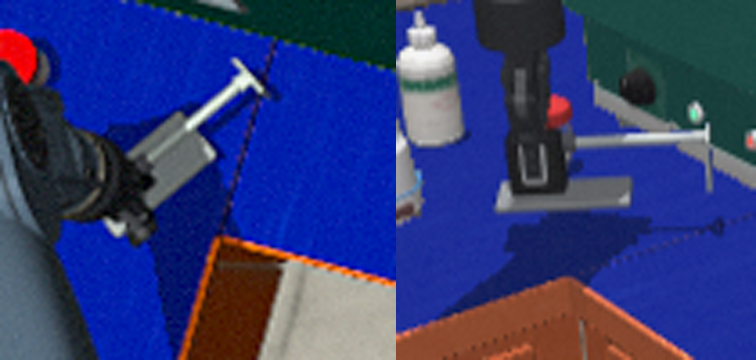

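```bash
python3 -m creep '[{"dx":0,"dy":0,"dz":-0.06,"wx":0,"wy":0,"wz":0},{"dx":0,"dy":0,"dz":-0.04,"wx":0,"wy":0,"wz":0},{"dx":0,"dy":0,"dz":-0.015,"wx":0,"wy":0,"wz":0},{"dx":0,"dy":0,"dz":-0.01,"wx":0,"wy":0,"wz":0},{"dx":0,"dy":0,"dz":-0.006,"wx":0,"wy":0,"wz":0},{"dx":0,"dy":0,"dz":0,"wx":0,"wy":0,"wz":0},{"dx":0,"dy":0,"dz":0,"wx":0,"wy":0,"wz":0}]'
```

```text
clock: 14.45
ee_pos: [515.8, 237.3, 43.2]
orientation: [1.297, 2.86, 0.002]
contact_force: [-0.5, 1.1, -0.2]
grip_width: 0.317
```

```bash
python3 -m creep '[{"dx":0,"dy":0,"dz":-0.004,"wx":0,"wy":0,"wz":0},{"dx":0,"dy":0,"dz":-0.003,"wx":0,"wy":0,"wz":0},{"dx":0,"dy":0,"dz":0,"wx":0,"wy":0,"wz":0},{"dx":0,"dy":0,"dz":0,"wx":0,"wy":0,"wz":0},{"dx":0,"dy":0,"dz":0,"wx":0,"wy":0,"wz":0}]'
```

```text
clock: 14.87
ee_pos: [515.9, 237.3, 43.2]
orientation: [1.296, 2.86, 0.002]
contact_force: [-4.5, -0.5, 7.8]
grip_width: 0.317
```

The foot is on the worktop, with 7.8 N upward and the same z as at the grasp. Now I'll release it.

```bash
python3 -m creep '[{"dx":0,"dy":0,"dz":0,"wx":0,"wy":0,"wz":0},{"dx":0,"dy":0,"dz":0,"wx":0,"wy":0,"wz":0},{"dx":0,"dy":0,"dz":0,"wx":0,"wy":0,"wz":0},{"dx":0,"dy":0,"dz":0,"wx":0,"wy":0,"wz":0},{"dx":0,"dy":0,"dz":0,"wx":0,"wy":0,"wz":0},{"dx":0,"dy":0,"dz":0,"wx":0,"wy":0,"wz":0},{"dx":0,"dy":0,"dz":0,"wx":0,"wy":0,"wz":0},{"dx":0,"dy":0,"dz":0,"wx":0,"wy":0,"wz":0},{"dx":0,"dy":0,"dz":0,"wx":0,"wy":0,"wz":0},{"dx":0,"dy":0,"dz":0,"wx":0,"wy":0,"wz":0}]' 1
python3 -m creep '[{"dx":0,"dy":0,"dz":0.04,"wx":0,"wy":0,"wz":0},{"dx":0,"dy":0,"dz":0.1,"wx":0,"wy":0,"wz":0},{"dx":0,"dy":0,"dz":0.1,"wx":0,"wy":0,"wz":0},{"dx":0,"dy":0,"dz":0.1,"wx":0,"wy":0,"wz":0},{"dx":0,"dy":0,"dz":0.1,"wx":0,"wy":0,"wz":0},{"dx":0,"dy":0,"dz":0.1,"wx":0,"wy":0,"wz":0},{"dx":-0.05,"dy":0.1,"dz":0,"wx":0,"wy":0,"wz":0},{"dx":-0.05,"dy":0.1,"dz":0,"wx":0,"wy":0,"wz":0},{"dx":-0.05,"dy":0.1,"dz":0,"wx":0,"wy":0,"wz":0},{"dx":0,"dy":0,"dz":0,"wx":0,"wy":0,"wz":0},{"dx":0,"dy":0,"dz":0,"wx":0,"wy":0,"wz":0},{"dx":0,"dy":0,"dz":0,"wx":0,"wy":0,"wz":0}]'
python3 - <<'E'
from h import *
a=cams.snapshot('top')[:,:,::-1];b=cams.snapshot('scene')[:,:,::-1]
cv2.imwrite('pics/scene11.png',b);cv2.imwrite('pics/top11.png',a)
a2=cv2.resize(a[170:270,180:290],(396,360),interpolation=cv2.INTER_CUBIC);b2=cv2.resize(b[130:230,180:280],(360,360),interpolation=cv2.INTER_CUBIC)
cv2.imwrite('pics/c11.png',np.hstack([a2,b2]))
cv2.imwrite('pics/t11.png',cv2.resize(a[180:280,370:480],None,fx=6,fy=6,interpolation=cv2.INTER_CUBIC))
E
```

```text
clock: 15.7
ee_pos: [515.2, 237.0, 40.3]
orientation: [-1.297, -2.861, 0.0]
contact_force: [-0.2, 0.5, -0.3]
grip_width: 1.002
clock: 16.7
ee_pos: [470.2, 327.0, 203.0]
orientation: [1.296, 2.861, 0.0]
contact_force: [0.9, 0.5, 0.1]
grip_width: 1.004
```

View pics/c11.png

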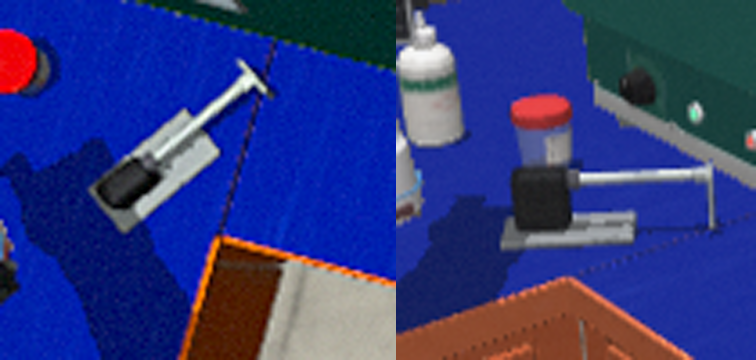

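View pics/t11.png

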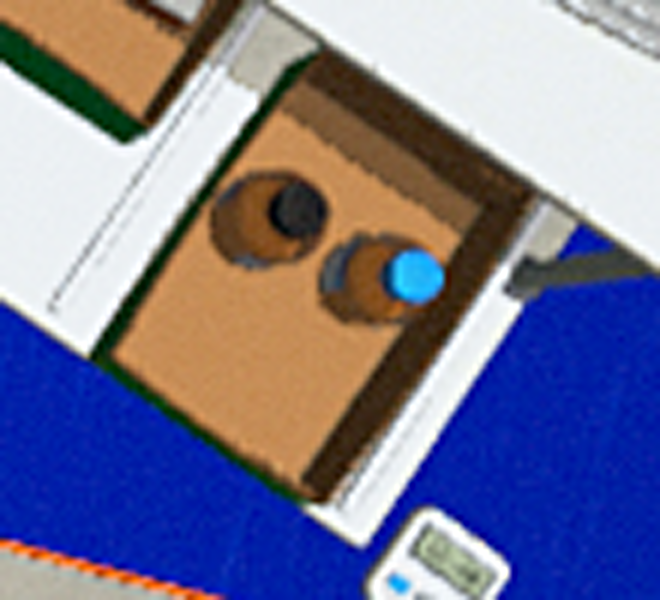

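View pics/scene11.png

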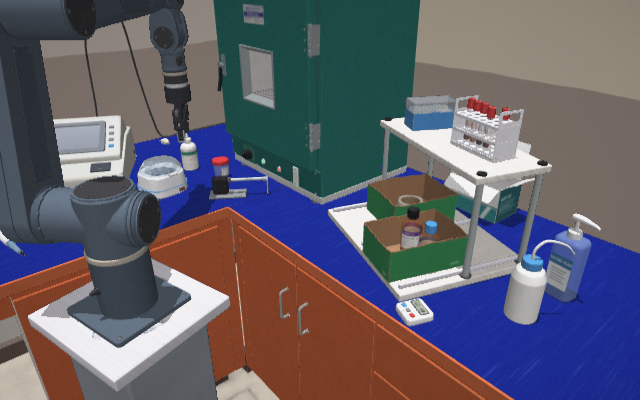

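The hook stands upright at scene (232,187), and the carton front lies on the shelf edge in the top crop, from (93,355) to (300,502), about 0–3 mm from flush. The arm is clear of everything.

```bash
python3 -c "
from rig import ticket
print(ticket.sign_off())"
```

```text
the job is handed in; nothing more can be done
None
```

The bottle carton is now flush with the shelf's front edge. The hook stands upright and released on the worktop, where it was at the start. I handed the job in at about 17 s; sign-off gave no verdict.

**What I did:** I gripped the hook by its handle, lowered the blade about 30 mm below the rim behind the carton's front wall, and dragged the carton forward about 100 mm in three stages. Then I moved the blade off the wall, lifted it out and set the hook down. The arm finished clear of everything, and only the hook moved the carton.

**Last checks:**
- **Carton:** in the last top view its front is about 0–3 mm behind the shelf edge and square to it. Both bottles are upright.
- **Hook:** it stands level on its foot, and the measured force was about zero after release.
- **Disagreements:** before the last 14 mm pull, the gap to the edge measured 13–16 mm from the top camera and arm position, but 20–21 mm from the scene camera. I went with the first two. If the scene camera was right, the carton would sit about 6 mm back, still within 15 mm. The first wrist estimate of the handle also differed from the top view by 5 mm, and a closer wrist look settled it.
- **Failed call:** my first move was refused because some row keys were missing. The arm did not move, and I resent it.

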